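Park the sampling arm and load the filter cassette

TASK

On the filter test stand, push the counterweighted sampling arm up by its red bar, past its balance point, so that it stays parked fully back by itself. Then push the blue filter cassette along its channel until it is fully home against the black stop, where the bell was. Only push, gently, with the shut fingers: do not fling the arm, do not grip, lift or tip the cassette, leave everything else on the bench where it is, and finish clear of everything.

Things in the scene. Friction and masses are not known exactly. Their poses are not given: they have to be found in the camera images.
- stand: Filter test stand, bolted down: aluminium base plate 350 x 130 mm, 12 mm thick. Origin at table height, 165 mm from the plate's end to the hinge side and 185 mm from its open end, midway across; x along the plate from open end (where the cassette waits) to hinge end, y across, z up. Two blue cheeks 130 mm high, x = 95 to 145 mm, y = 32 to 42 mm either side, carry the hinge.
- seat (a point): Where the centre of the cassette's underside lies when fully home: on the plate's top (12 mm above the table) at stand x = 0, y = 0; axes as the stand's (x = push direction of arm and cassette). The channel runs along x = -180 to +20 mm between white rails 55 mm apart inside and 8 mm high above the plate; the black stop, 10 mm high, has its face at x = +25 mm.
- hinge (a point): Centre of the arm's hinge, at stand x = 120 mm, 110 mm above the table; the hinge axis is level, along stand y.
- push_bar (a point): Centre of the red push bar at the arm's free end: round, level, 16 mm thick, 80 mm long along stand y. With the arm down it is 180 mm before the hinge (stand -x) and 85 mm above it, 195 mm above the table; it moves on a circle of 199 mm radius about the hinge and is highest, 309 mm above the table, straight over the hinge, at 1.13 rad.
- sampler (a joint): Angle of the sampling arm (rad): 0 = down, its clear bell (54 mm wide, underside 29 mm above the table) over the seat, blocking the cassette; grows as the bar is pushed to stand +x and rises; 1.75 = fully back. Counterweighted: below about 0.85 it falls back when let go, above that it goes on by itself, damped, to 1.75 and stays (parked: above 1.6). A few newtons on the bar move it.
- cassette: Blue round filter cassette, loose, 50 mm across and 34 mm high, about 100 g, standing in the channel 90 to 140 mm before the seat (stand -x). Origin at the centre of its underside, z up.
- spare_cassette: Orange filter cassette, same size, loose on the bench beyond the stand; bystander, origin at the centre of its underside.
- wash_bottle: Amber bottle, 56 mm across, 130 mm high, loose bystander beyond the hinge end; origin under its centre.
- screwdriver: Yellow screwdriver lying on the bench on the robot's side of the stand, loose bystander; origin under its middle, x along it.
- coupling: Brass pipe coupling, 38 mm across, 50 mm high, loose bystander; origin under its centre.
- grease_jar: White jar with blue cap, 60 mm across, 60 mm high, loose bystander; origin under its centre.
- tub: Blue open tub, 110 mm across, 110 mm high, loose bystander; origin under its centre.

How it is judged:
By the outcome, as a careful person would: the job done as asked, in the order asked, and still so for the second after the job is handed in, with the robot touching nothing.
It also fails if it takes over 56 s, if anything falls off the work surface, if the arm or the gripper's body presses on something with over 40 N, if the wrist force passes 120 N, or if a joint passes its speed limit or range.

ROBOT

A 6-joint arm with a two-finger parallel gripper is mounted at the origin on the work surface. World frame = base frame: x ahead of the robot, y to its left, z up, the work surface at z = 0. Lengths are in mm, angles in rad, forces in N, time in s.
With the tool pointing down it reaches from about 300 to 750 mm from the base axis. Payload 8.5 kg.
Tool frame: the origin (TCP) lies between the finger pads; the fingertips stand 17 mm ahead of it and the grasp point (between the pads) lies 2 mm behind it; z points along the fingers, y is the line along which they close (so a half turn about z gives the same grasp; the last joint's range is limited). The gripper opens to 88 mm and grips with 3 to 60 N. Pads are 18 mm wide; open, the fingers measure 123 mm over their backs; the gripper's body (75 mm by 187 mm) begins 45 mm behind the grasp point.
Start: joints at [0.958, 0.381, 1.297, -0, 1.464, -0.215], TCP at [213.055, 507.039, 255.748] pointing down, gripper open.
Joint ranges: [-3.11, 3.11], [-0.89, 2.33], [0.22, 2.48], [-1.42, 4.56], [0.17, 2.85], [-2.88, 2.88]. Speed limits (rad/s): [2.39, 2.39, 3.14, 3.14, 3.14, 3.14].

INTERFACE

Orientations are given as a rotation vector (axis times angle).
In Python, from cell import env, grab_frame, camera_info, sign_off gives the robot as it stands (env), with the cameras as plain functions and the job as plain functions.
- The arm moves only by the tool shift_gripper, called by a JSON object that holds its "op" and its "data". Schema: {"type":"object","properties":{"segments":{"type":"object","properties":{"x":{"type":"array","items":{"type":"number"},"minItems":1,"maxItems":20},"y":{"type":"array","items":{"type":"number"},"minItems":1,"maxItems":20},"z":{"type":"array","items":{"type":"number"},"minItems":1,"maxItems":20},"rx":{"type":"array","items":{"type":"number"},"minItems":1,"maxItems":20},"ry":{"type":"array","items":{"type":"number"},"minItems":1,"maxItems":20},"rz":{"type":"array","items":{"type":"number"},"minItems":1,"maxItems":20}},"additionalProperties":false,"required":["x","y","z","rx","ry","rz"]},"finger_gap":{"type":"number"},"only":{"type":"string"},"quiet":{"type":"boolean"},"lines":{"type":"string"}},"required":["segments"],"additionalProperties":false}. segments is an object with one list for each field, all of the same length, 1 to 20, a row being the entries at one place: x, y, z (the shift in fractions of the full range, 1 being 800 mm), rx, ry, rz (a rotation vector in parts of the range, where 1.0 means 2 pi rad); each row is the pose to reach, as a shift and turn from the pose commanded when the call began, along the tool's axes at that moment; what a row does not reach only later rows make up. A row lasts 1/12 s, in which the tool goes at most 41.7 mm and 0.125 rad, less where a joint would pass 70% of its speed; a pose out of reach is approached as far as the arm can. finger_gap is the opening from 0.0 (shut) to 1.0 (fully open), set as the call begins (left out keeps the last). The fingers move at their own pace and stop on an object; the grip force is fixed at half the most. Time passes only in rows, so rows that do not move let the fingers close. The tool returns the time, the measured TCP pose, the force, the opening and the grip force at its end. only (a regular expression) keeps the lines of the reply that match it, lines (a string "A,B") keeps lines A to B, and quiet returns only ok. No shift or turn number may pass 1 either way. Input that does not fit is refused with a message, and nothing moves.
- env.get_state(): the state, without advancing time (a new reading comes with each control period).
- grab_frame(name): name is "scene" or "top" or "wrist"; returns the picture (384x512x3 uint8, red, green, blue); there is no depth.
- camera_info(name): a dict with "mtx" (3x3 intrinsics, pixels), "R" (3x3) and "t" (3): a world point X has camera coordinates R X + t. Camera axes: x right, y down, z forward; pixel columns grow to the right and rows downward; lengths in mm; the calibration is good to about 2 mm. The wrist camera is an equidistant fisheye: a pixel r from the principal point sees the ray r / f radians off the axis. A picture is of the moment at which its call begins: read the wrist's pose just before it. camera_info takes no time and is no camera call; for the wrist camera it gives the pose at the moment of the call.
- sign_off(): hands the job in; it is judged then, once.
The state is a dict: "t": time; "joint_pos": joint angles; "qd": joint speeds; "effort": joint torques, N m; "position": TCP position; "orientation": TCP orientation; "ft_force": force on the tool from outside, world axes, zero at the start; "wrist_torque": the same for the moment, N m; "gripper_width": opening from 0.0 (shut) to 1.0 (fully open); "grip_force": force on a finger pad.
Only numpy, scipy, OpenCV 4.12 (cv2) and the standard library are available. Lean on these libraries where they do the work, as an engineer would, in place of code of your own. Each camera call takes 0.05 s, during which the arm holds its last target. There are 200 camera calls.

## Working session

There is one attempt and no reset: what is moved stays moved. The work goes in short steps, Python scripts to look and compute and a tool call to move; the robot and the scene stay as the last step left them, time stands still between calls to the robot, and variables do not carry over. Pictures are saved under pics/ and viewed, at most 10 in all, crops included, and the job is handed in when it is done.

```bash
ls; mkdir -p pics
```

Run:
```python
from cell import env, grab_frame, camera_info, sign_off
import cv2
s=env.get_state();print(s)
for n in("scene","top"):
    f=grab_frame(n);cv2.imwrite(f"pics/{n}0.png",f[:,:,::-1])
    c=camera_info(n);print(n,c)
```

```text
cell.py
pics
{'t': 0.0, 'joint_pos': array([ 9.57703220e-01,  3.81178784e-01,  1.29821075e+00,  5.27852931e-06,
        1.46362116e+00, -2.15283844e-01]), 'qd': array([-1.67168934e-03,  9.44178372e-04,  2.60515962e-04, -8.74883131e-05,
        4.43719470e-04,  6.47323402e-04]), 'effort': array([ 8.61023636e-05, -4.37925839e+01, -2.24557972e+01,  7.13230530e-02,
        3.52725398e-02, -1.00558862e-04]), 'position': array([212.91711522, 506.84778766, 255.16387147]), 'orientation': array([-6.20652160e-01, -3.07908681e+00,  2.03542168e-03]), 'ft_force': array([-0.22925713, -0.3614916 ,  0.06271479]), 'wrist_torque': array([ 0.00838896, -0.02623242, -0.01043517]), 'grip_force': 0.0, 'gripper_width': 1.0005571266987556}
scene {'mtx': array([[354.98146115,   0.        , 253.56159123],
       [  0.        , 354.98146115, 194.16035673],
       [  0.        ,   0.        ,   1.        ]]), 'R': array([[ 0.67651195,  0.73635763, -0.01044085],
       [ 0.55226318, -0.51665628, -0.65427186],
       [-0.48717241,  0.43685664, -0.75618736]]), 't': array([-387.43676704, -234.82497757, 1508.56835426])}
top {'mtx': array([[404.82305478,   0.        , 256.10749784],
       [  0.        , 404.82305478, 191.68273028],
       [  0.        ,   0.        ,   1.        ]]), 'R': array([[-0.01084778, -0.99986574,  0.01228132],
       [-0.99894269,  0.0102874 , -0.0448071 ],
       [ 0.04467474, -0.0127544 , -0.99892016]]), 't': array([ -18.67501091,  592.19730257, 1527.87577514])}
```

View pics/scene0.png

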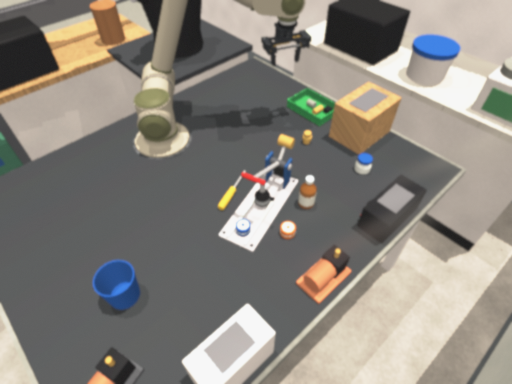

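View pics/top0.png

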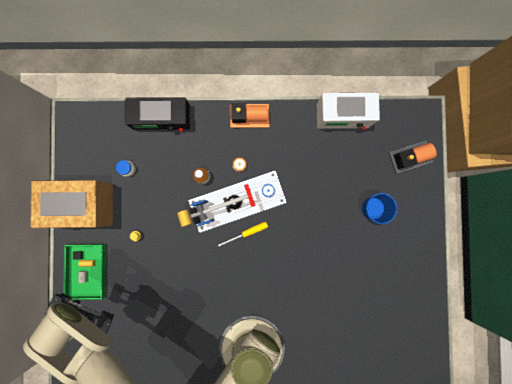

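The scene view shows the blue cassette at about (243,227), the red bar at (254,178) and the stand running up and right. In the top view the cassette is at (268,190), the bar at (250,195), and the hinge end with the yellow counterweight at left (185,217). The spare cassette is at (239,164) and the screwdriver at (245,235).

Create h.py:
```python
import numpy as np,cv2
from cell import env, grab_frame, camera_info, sign_off
def ray(n,p):
    c=camera_info(n);d=c["R"].T@np.linalg.inv(c["mtx"])@np.array([p[0],p[1],1.]);return -c["R"].T@c["t"],d/np.linalg.norm(d)
def plane(n,p,z):
    o,d=ray(n,p);return o+d*(z-o[2])/d[2]
def tri(a,b):
    A=np.zeros((3,3));B=np.zeros(3);L=[ray("scene",a),ray("top",b)]
    for o,d in L:
        P=np.eye(3)-np.outer(d,d);A+=P;B+=P@o
    x=np.linalg.solve(A,B);return x,[np.linalg.norm((np.eye(3)-np.outer(d,d))@(x-o)) for o,d in L]
def blobs(img,lo,hi,roi,amin=4):
    x0,y0,x1,y1=roi;h=cv2.cvtColor(img[y0:y1,x0:x1],cv2.COLOR_RGB2HSV)
    m=cv2.inRange(h,np.array(lo),np.array(hi));n,l,s,c=cv2.connectedComponentsWithStats(m)
    return m,[(c[i]+[x0,y0],s[i][4],s[i][:4]) for i in range(1,n) if s[i][4]>=amin]
```

Run:
```python
from h import *
S=cv2.imread("pics/scene0.png")[:,:,::-1].copy();T=cv2.imread("pics/top0.png")[:,:,::-1].copy()
rs=(210,125,325,255);rt=(170,145,295,255)
for nm,lo,hi in(("red",(0,190,110),(4,255,255)),("red2",(174,180,100),(180,255,255)),("blue",(100,90,50),(120,255,255)),("orange",(5,150,100),(16,255,255)),("yellow",(20,150,100),(32,255,255))):
    for k,I,r in(("S",S,rs),("T",T,rt)):
        for b in blobs(I,lo,hi,r)[1]:print(nm,k,b[0].round(1),b[1],b[2])
m,b=blobs(T,(0,0,165),(180,60,255),rt,300);print(b)
q=cv2.findNonZero(m)
cs=max(cv2.findContours(m,0,2)[0],key=cv2.contourArea)
bx=cv2.boxPoints(cv2.minAreaRect(cs))+[170,145]
for p in bx:print("corner",p.round(1),plane("top",p,12).round(1))
cv2.imwrite("pics/c.png",np.hstack([cv2.resize(S[130:250,205:305][:,:,::-1],None,fx=4,fy=4,interpolation=2)[:460],cv2.resize(T[155:250,175:295][:,:,::-1],None,fx=3.3,fy=4.6,interpolation=2)[:460,:]][:1]+[np.pad(cv2.resize(T[155:250,175:285][:,:,::-1],None,fx=3.6,fy=3.6,interpolation=2),((0,460-342),(0,0),(0,0)))]))
```

```text
red S [248.8 177.3] 19 [33 50 14  6]
red T [249.3 195.1] 59 [75 40  9 21]
blue S [268.4 157.8] 61 [55 26  8 15]
blue S [286.5 171.4] 117 [73 33  9 29]
blue S [268.3 174.6] 15 [57 47  4  7]
blue S [242.6 230.1] 36 [ 26 102  14   6]
blue T [267.7 190.2] 43 [92 39 13 13]
blue T [198.3 202.6] 45 [22 55 14  6]
blue T [203.8 222.4] 36 [28 75 15  6]
orange S [307.8 189.7] 134 [91 59 15 12]
orange S [286.6 232.8] 24 [ 71 105  13   5]
orange T [236.1 159.7] 15 [63 12  8  9]
orange T [243.6 165. ] 25 [68 13  9 13]
orange T [201.4 175.3] 102 [23 23 15 14]
yellow S [226.5 198. ] 155 [ 8 62 18 23]
yellow T [183.4 217.8] 112 [ 8 66 11 15]
yellow T [254.7 229. ] 185 [72 77 26 16]
[(array([241.15466015, 199.78713879]), np.int32(2457), array([18, 26, 98, 62], dtype=int32))]
corner [187.6 199.8] [563.8 235.5  12. ]
corner [275.1 169.8] [674.9 -98.3  12. ]
corner [286.2 202.4] [ 549.9 -139.3   12. ]
corner [198.8 232.4] [439.9 193.7  12. ]
```

View pics/c.png

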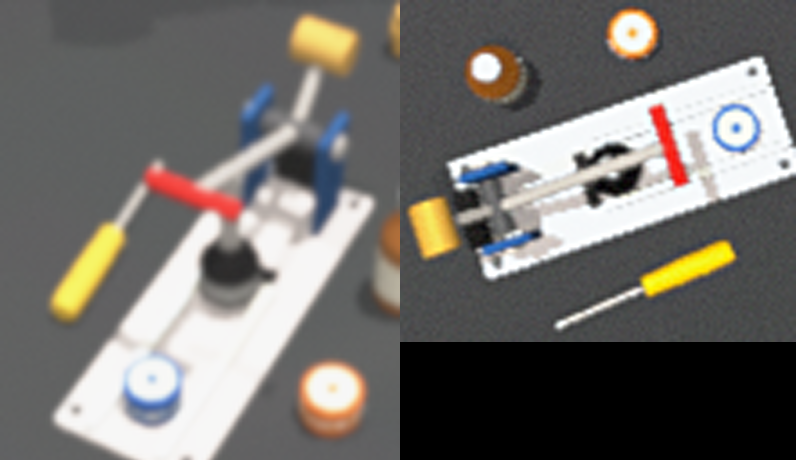

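The crops confirm the measurements. In scene pixels the bar runs from about (242,174) to (265,182), and the cassette top is at about (243,224.5). The plate rectangle in the top view measures 352 x 131 mm, which agrees with the text.

Add to h.py:
```python
from scipy.spatial.transform import Rotation as Ro
ax=np.array([-110.6,333.4,0]);ax/=np.linalg.norm(ax);ay=np.array([-ax[1],ax[0],0]);O=np.array([612.4,-118.8,0])+185*ax
def st(p): d=np.asarray(p)-O;return np.array([d@ax,d@ay,d[2]]).round(1)
def wd(x,y,z): return O+x*ax+y*ay+[0,0,z]
def totool(x,y,z):
    s=env.get_state();R=Ro.from_rotvec(s["orientation"]);return R.inv().apply(wd(x,y,z)-s["position"]).round(1)
```

Run:
```python
from h import *
T=cv2.imread("pics/top0.png")
print("O",O,"yaw",np.arctan2(ax[1],ax[0]))
for n,a,b in(("bar",(253.7,178.2),(249.3,195.1)),("cas top",(243,224.5),(268.0,190.3)),("spare",(288,226.5),(239.3,163.7)),("bottlecap",(310,180),(199.5,173.5))):
    x,e=tri(a,b);print(n,x.round(1),np.round(e,1),st(x))
print("cas z46",st(plane("top",(268.0,190.3),46)),st(plane("scene",(243,224.5),46)))
print("bar z195",st(plane("top",(249.3,195.1),195)))
s=env.get_state();R=Ro.from_rotvec(s["orientation"]);print(R.as_matrix().round(3),"tcp st",st(s["position"]))
for tx in(ax,-ax):
    G=np.column_stack([tx,np.cross([0,0,-1],tx),[0,0,-1]]);print("rot",(R.inv()*Ro.from_matrix(G)).as_rotvec().round(3))
print(totool(-110,0,290))
```

```text
O [554.15072373  56.79049466   0.        ] yaw 1.8911064788747745
bar [573.3   1.3 198.1] [1.2 1.2] [-58.7  -0.6 198.1]
cas top [595.7 -68.2  47.1] [0.9 0.9] [-1.317e+02 -1.000e-01  4.710e+01]
spare [697.1  37.8  38.6] [0.6 0.6] [ -63.  -129.7   38.6]
bottlecap [654.7 177.1 125.1] [1.9 1.9] [  82.5 -133.3  125.1]
cas z46 [-132.2    0.6   46. ] [-130.6   -0.4   46. ]
bar z195 [-59.4   0.3 195. ]
[[-0.922  0.387 -0.001]
 [ 0.387  0.922 -0.001]
 [ 0.    -0.001 -1.   ]] tcp st [534.6 182.1 255.2]
rot [-0.001  0.     0.853]
rot [-0.000e+00 -1.000e-03 -2.289e+00]
[-561.3 -365.6  -34.5]
```

Units first: shifts go in shares of 800 mm and turns go in shares of 2 pi rad. So -561 mm / 800 = -0.7013, -366 mm / 800 = -0.4575, 0.853 rad / 6.2832 = 0.1358.

{"op": "shift_gripper", "data": {"segments": {"x": [0,-0.0375,-0.0875,-0.1375,-0.1875,-0.2375,-0.2875,-0.3313,-0.375,-0.4188,-0.4625,-0.5063,-0.55,-0.5938,-0.6375,-0.6813,-0.7013,-0.7013,-0.7013,-0.7013],"y": [0,-0.025,-0.0563,-0.0875,-0.1188,-0.15,-0.1875,-0.2188,-0.2438,-0.275,-0.3,-0.3313,-0.3625,-0.3875,-0.4188,-0.4438,-0.4575,-0.4575,-0.4575,-0.4575],"z": [-0.05,-0.075,-0.075,-0.075,-0.075,-0.075,-0.075,-0.075,-0.075,-0.075,-0.075,-0.075,-0.075,-0.075,-0.075,-0.075,-0.075,-0.075,-0.075,-0.075],"rx": [0,0,0,0,0,0,0,0,0,0,0,0,0,0,0,0,0,0,0,0],"ry": [0,0,0,0,0,0,0,0,0,0,0,0,0,0,0,0,0,0,0,0],"rz": [0,0.008,0.0159,0.0318,0.0477,0.0637,0.0796,0.0955,0.1114,0.1273,0.1358,0.1358,0.1358,0.1358,0.1358,0.1358,0.1358,0.1358,0.1358,0.1358]}, "finger_gap": 0.0}}

```text
t: 1.77
position: [588.1, -47.3, 315.3]
orientation: [-1.839, -2.546, 0.0]
ft_force: [0.4, 0.9, 0.8]
gripper_width: 0.005
grip_force: 0.0
```

```bash
python3 -c "
from h import *
s=env.get_state();print(st(s['position']),s['joint_pos'].round(2),totool(-110,0,190),Ro.from_rotvec(s['orientation']).as_matrix().round(3)@np.eye(3),s['ft_force'])"
```

```text
[-109.5    0.5  315.3] [-0.28  0.42  1.06  0.    1.66 -0.6 ] [ -0.7   0.6 125.3] [[-0.314  0.949 -0.001]
 [ 0.949  0.314  0.001]
 [ 0.001 -0.001 -1.   ]] [0.3980112  0.85705332 0.80270529]
```

In the tool's units: 123 mm / 800 = 0.1538, 115 mm / 800 = 0.1438.

{"op": "shift_gripper", "data": {"segments": {"x": [0,0,0,0,0,0.01,0.0175,0.025,0.03,0.0338,0.0338,0.0338],"y": [0,0,0,0,0,0,0,0,0,0,0,0],"z": [0.0375,0.075,0.1125,0.1438,0.1538,0.1538,0.1538,0.1538,0.1538,0.1538,0.1538,0.1538],"rx": [0,0,0,0,0,0,0,0,0,0,0,0],"ry": [0,0,0,0,0,0,0,0,0,0,0,0],"rz": [0,0,0,0,0,0,0,0,0,0,0,0]}}}

```text
t: 2.77
position: [580.1, -22.0, 193.2]
orientation: [1.838, 2.547, 0.0]
ft_force: [0.3, -0.6, 0.4]
gripper_width: -0.001
grip_force: 0.0
```

```bash
python3 -c "
from h import *
f=grab_frame('scene');cv2.imwrite('pics/s1.png',cv2.resize(f[110:250,190:330,::-1],None,fx=4,fy=4))
s=env.get_state();print(st(s['position']),s['ft_force'])
b0=np.arctan2(85,-180)
for a in np.arange(0,1.15,.1):print(round(a,1),(199*np.cos(b0-a)+180).round(1),(199*np.sin(b0-a)-85).round(1))"
```

```text
[-83.1   0.2 193. ] [-0.89001159  0.0359059  -1.01424567]
0.0 0.1 -0.0
0.1 9.4 17.5
0.2 20.5 34.0
0.3 33.2 49.4
0.4 47.3 63.3
0.5 62.8 75.8
0.6 79.5 86.7
0.7 97.1 95.9
0.8 115.6 103.3
0.9 134.7 108.8
1.0 154.3 112.3
1.1 174.1 113.9
```

View pics/s1.png

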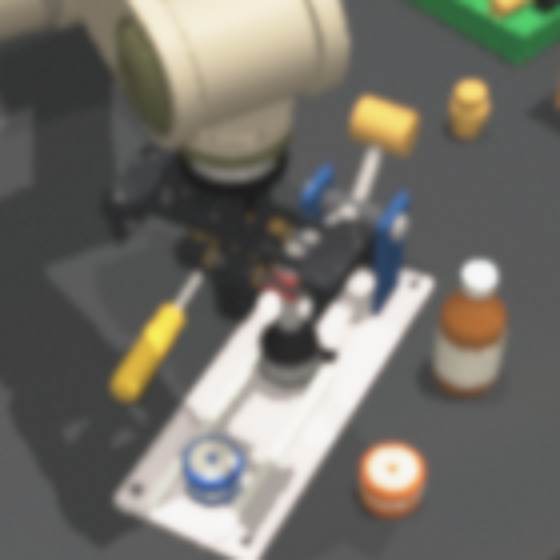

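The picture shows the shut fingers just before the red bar (283,280 in the crop), with the arm still down. I'll follow the bar's circle slowly.

In the tool's units: -49 mm / 800 = -0.0613, -45 mm / 800 = -0.0563.

{"op": "shift_gripper", "data": {"segments": {"x": [0.0038,0.0075,0.01,0.0138,0.0163,0.0188,0.0225,0.0263,0.03,0.0338,0.0375,0.0413,0.045,0.0488],"y": [0,0,0,0,0,0,0,0,0,0,0,0,0,0],"z": [0,0,-0.005,-0.0113,-0.0163,-0.0213,-0.0275,-0.0325,-0.0375,-0.0425,-0.0475,-0.0525,-0.0563,-0.0613],"rx": [0,0,0,0,0,0,0,0,0,0,0,0,0,0],"ry": [0,0,0,0,0,0,0,0,0,0,0,0,0,0],"rz": [0,0,0,0,0,0,0,0,0,0,0,0,0,0]}}}

```text
t: 3.98
position: [568.0, 14.2, 243.0]
orientation: [1.838, 2.544, -0.001]
ft_force: [-0.0, -7.1, 3.4]
gripper_width: 0.006
grip_force: 2.9
```

```bash
python3 -c "
from h import *
f=grab_frame('scene');cv2.imwrite('pics/s2.png',cv2.resize(f[110:250,190:330,::-1],None,fx=4,fy=4))
s=env.get_state();print(st(s['position']),(s['ft_force']@ax).round(2),s['ft_force'].round(2))"
```

```text
[-4.410e+01  1.000e-01  2.437e+02] -4.11 [-0.22 -4.4   3.37]
```

View pics/s2.png

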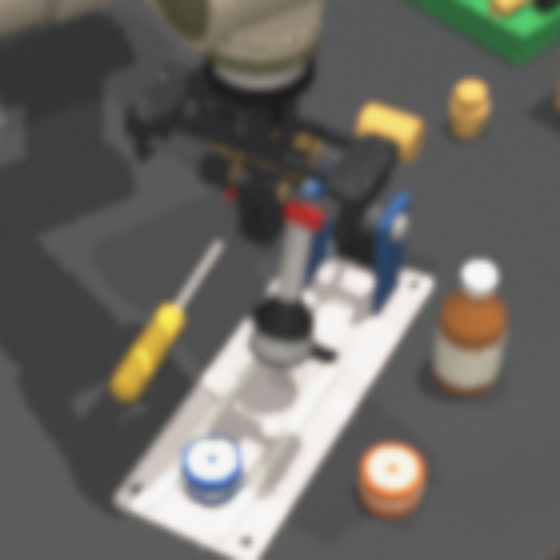

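The bar (red, crop (305,213)) is rising with the fingers at about 5 N. I'll continue along the arc.

In the tool's units: 86 mm / 800 = 0.1075, 80 mm / 800 = 0.1.

{"op": "shift_gripper", "data": {"segments": {"x": [0.0075,0.0138,0.02,0.0275,0.0338,0.0413,0.0475,0.055,0.0625,0.07,0.0763,0.0838,0.0913,0.1,0.1075],"y": [0,0,0,0,0,0,0,0,0,0,0,0,0,0,0],"z": [-0.0088,-0.0163,-0.0225,-0.03,-0.035,-0.0413,-0.0463,-0.05,-0.055,-0.0588,-0.0613,-0.0638,-0.0663,-0.07,-0.0725],"rx": [0,0,0,0,0,0,0,0,0,0,0,0,0,0,0],"ry": [0,0,0,0,0,0,0,0,0,0,0,0,0,0,0],"rz": [0,0,0,0,0,0,0,0,0,0,0,0,0,0,0]}}}

```text
t: 5.28
position: [540.3, 97.3, 299.9]
orientation: [-1.839, -2.547, 0.0]
ft_force: [-0.6, -0.9, 0.6]
gripper_width: 0.002
grip_force: 0.3
```

```bash
python3 -c "
from h import *
s=env.get_state();print(st(s['position']),(s['ft_force']@ax).round(2),s['ft_force'].round(2))"
```

```text
[ 42.8   0.4 299.9] -0.61 [-0.64 -0.85  0.64]
```

In the tool's units: 32 mm / 800 = 0.04, 28 mm / 800 = 0.035.

{"op": "shift_gripper", "data": {"segments": {"x": [0.005,0.01,0.015,0.02,0.025,0.03,0.035,0.04,0.04,0.04],"y": [0,0,0,0,0,0,0,0,0,0],"z": [-0.0013,-0.0025,-0.0038,-0.005,-0.0063,-0.0075,-0.0075,-0.0088,-0.0088,-0.0088],"rx": [0,0,0,0,0,0,0,0,0,0],"ry": [0,0,0,0,0,0,0,0,0,0],"rz": [0,0,0,0,0,0,0,0,0,0]}}}

```text
t: 6.12
position: [530.5, 127.1, 306.8]
orientation: [1.839, 2.547, -0.0]
ft_force: [-0.1, 0.2, 0.1]
gripper_width: 0.003
grip_force: 0.0
```

```bash
python3 -c "
from h import *
f=grab_frame('scene');cv2.imwrite('pics/s3.png',cv2.resize(f[110:250,190:330,::-1],None,fx=4,fy=4))
s=env.get_state();print(st(s['position']),(s['ft_force']@ax).round(2),s['ft_force'].round(2))"
```

```text
[7.400e+01 3.000e-01 3.067e+02] 0.84 [-0.21  0.82  0.18]
```

View pics/s3.png

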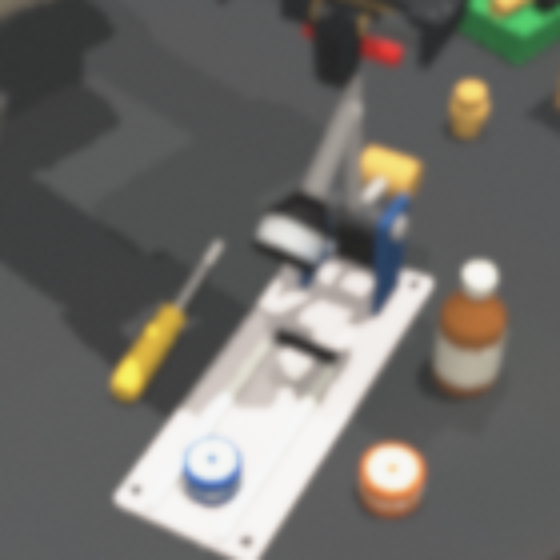

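The arm is past balance: the bar (crop (385,50)) is moving ahead of the fingers by itself. I'll retreat up and back to behind the cassette.

In the tool's units: -269 mm / 800 = -0.3363, -267 mm / 800 = -0.3338.

{"op": "shift_gripper", "data": {"segments": {"x": [0,-0.0063,-0.0438,-0.0875,-0.1313,-0.175,-0.2188,-0.2625,-0.3,-0.3338,-0.3363,-0.3363,-0.3363,-0.3363,-0.3363],"y": [0,0,0,0,0,0,0,0,0,0,0,0,0,0,0],"z": [-0.025,-0.05,-0.0625,-0.0625,-0.0625,-0.0625,-0.05,-0.025,0.0125,0.05,0.1,0.1375,0.175,0.175,0.175],"rx": [0,0,0,0,0,0,0,0,0,0,0,0,0,0,0],"ry": [0,0,0,0,0,0,0,0,0,0,0,0,0,0,0],"rz": [0,0,0,0,0,0,0,0,0,0,0,0,0,0,0]}}}

```text
t: 7.42
position: [615.0, -128.5, 166.4]
orientation: [-1.838, -2.545, 0.001]
ft_force: [-0.7, -1.1, 0.5]
gripper_width: 0.005
grip_force: 0.0
```

Run:
```python
from h import *
S=grab_frame("scene");T=grab_frame("top")
cv2.imwrite('pics/s4.png',np.hstack([cv2.resize(S[110:250,190:330,::-1],None,fx=2.8,fy=2.8),cv2.resize(T[140:260,165:305,::-1],None,fx=2.8,fy=2.8*140/120)]))
s=env.get_state();print(s['t'],st(s['position']),s['ft_force'].round(2))
print(totool(-192,0,38))
```

```text
7.5167 [-195.6   -0.4  169. ] [-0.8   0.85 -0.49]
[  3.9  -0.7 131. ]
```

View pics/s4.png

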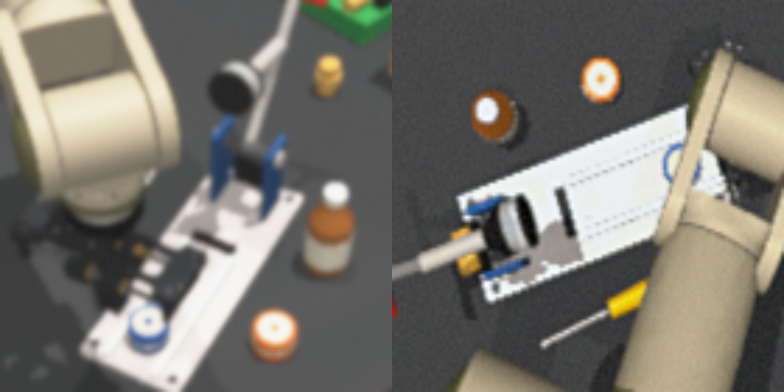

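The arm is parked back: the bell is upright at crop (235,90) and the bar is beyond the hinge. The cassette is untouched at crop (148,328). I'll go down behind it.

In the tool's units: 131 mm / 800 = 0.1638, 129 mm / 800 = 0.1613.

{"op": "shift_gripper", "data": {"segments": {"x": [0,0.0013,0.0025,0.0038,0.005,0.005,0.005,0.005,0.015,0.0225,0.03,0.03],"y": [0,0,0,0,0,0,0,0,0,0,0,0],"z": [0.0438,0.0875,0.1188,0.14,0.1525,0.1613,0.1638,0.1638,0.1638,0.1638,0.1638,0.1638],"rx": [0,0,0,0,0,0,0,0,0,0,0,0],"ry": [0,0,0,0,0,0,0,0,0,0,0,0],"rz": [0,0,0,0,0,0,0,0,0,0,0,0]}}}

```text
t: 8.52
position: [607.3, -104.2, 36.3]
orientation: [1.838, 2.548, 0.0]
ft_force: [0.7, 0.1, -0.6]
gripper_width: 0.001
grip_force: 0.0
```

```bash
python3 -c "
from h import *
s=env.get_state();print(st(s['position']),(s['ft_force']@ax).round(2),s['ft_force'].round(2),totool(-60,0,38))"
```

```text
[-169.5    0.2   36.3] -0.09 [ 0.66  0.13 -0.59] [109.5   0.3  -1.7]
```

In the tool's units: 102 mm / 800 = 0.1275, 98 mm / 800 = 0.1225.

{"op": "shift_gripper", "data": {"segments": {"x": [0.0025,0.005,0.0075,0.0113,0.0175,0.025,0.0325,0.04,0.0475,0.055,0.0625,0.07,0.0775,0.085,0.0925,0.1,0.1075,0.115,0.1225,0.1275],"y": [0,0,0,0,0,0,0,0,0,0,0,0,0,0,0,0,0,0,0,0],"z": [-0.0013,-0.0013,-0.0013,-0.0013,-0.0013,-0.0013,-0.0013,-0.0013,-0.0013,-0.0013,-0.0013,-0.0013,-0.0013,-0.0013,-0.0013,-0.0013,-0.0013,-0.0013,-0.0013,-0.0013],"rx": [0,0,0,0,0,0,0,0,0,0,0,0,0,0,0,0,0,0,0,0],"ry": [0,0,0,0,0,0,0,0,0,0,0,0,0,0,0,0,0,0,0,0],"rz": [0,0,0,0,0,0,0,0,0,0,0,0,0,0,0,0,0,0,0,0]}}}

```text
t: 10.18
position: [575.3, -8.0, 36.7]
orientation: [-1.839, -2.547, 0.0]
ft_force: [0.7, -1.6, 0.6]
gripper_width: 0.007
grip_force: 0.5
```

```bash
python3 -c "
from h import *
s=env.get_state();print(st(s['position']),(s['ft_force']@ax).round(2),s['ft_force'].round(2),totool(-34,0,38))"
```

```text
[-68.2   0.3  36.7] -1.69 [ 0.68 -1.56  0.65] [34.2  0.4 -1.3]
```

Force is about 1.7 N while sliding. I'll creep on to just short of the expected home position, then check the force.

In the tool's units: 31 mm / 800 = 0.0388, 30 mm / 800 = 0.0375.

{"op": "shift_gripper", "data": {"segments": {"x": [0.005,0.01,0.015,0.02,0.025,0.0288,0.0313,0.0338,0.0363,0.0375,0.0388,0.0388],"y": [0,0,0,0,0,0,0,0,0,0,0,0],"z": [0,0,0,0,0,0,0,0,0,0,0,0],"rx": [0,0,0,0,0,0,0,0,0,0,0,0],"ry": [0,0,0,0,0,0,0,0,0,0,0,0],"rz": [0,0,0,0,0,0,0,0,0,0,0,0]}}}

```text
t: 11.18
position: [565.8, 20.8, 36.7]
orientation: [-1.839, -2.547, -0.0]
ft_force: [-0.0, -0.1, 0.4]
gripper_width: 0.006
grip_force: 0.1
```

```bash
python3 -c "
from h import *
s=env.get_state();print(st(s['position']),(s['ft_force']@ax).round(2),s['ft_force'].round(2))"
```

```text
[-37.8   0.3  36.7] -0.12 [-0.01 -0.13  0.39]
```

In the tool's units: 4 mm / 800 = 0.005, 3 mm / 800 = 0.0038.

{"op": "shift_gripper", "data": {"segments": {"x": [0.0013,0.0025,0.0038,0.005,0.005],"y": [0,0,0,0,0],"z": [0,0,0,0,0],"rx": [0,0,0,0,0],"ry": [0,0,0,0,0],"rz": [0,0,0,0,0]}}}

```text
t: 11.6
position: [564.5, 24.6, 36.7]
orientation: [-1.839, -2.547, 0.0]
ft_force: [0.3, -0.4, 0.6]
gripper_width: 0.004
grip_force: 0.2
```

{"op": "shift_gripper", "data": {"segments": {"x": [0.0009,0.0018,0.0018],"y": [0,0,0],"z": [0,0,0],"rx": [0,0,0],"ry": [0,0,0],"rz": [0,0,0]}}}

```text
t: 11.85
position: [564.1, 25.9, 36.7]
orientation: [-1.839, -2.547, 0.0]
ft_force: [0.1, -1.0, 0.5]
gripper_width: 0.009
grip_force: 0.2
```

```bash
python3 -c "
from h import *
s=env.get_state();print(st(s['position']),(s['ft_force']@ax).round(2),s['ft_force'].round(2))"
```

```text
[-32.5   0.3  36.7] -0.93 [ 0.08 -0.96  0.48]
```

Not against the stop yet, with force still around 1 N. I'll keep creeping.

In the tool's units: 1.4 mm / 800 = 0.0018, 0.7 mm / 800 = 0.0009.

{"op": "shift_gripper", "data": {"segments": {"x": [0.0009,0.0018],"y": [0,0],"z": [0,0],"rx": [0,0],"ry": [0,0],"rz": [0,0]}}}

```text
t: 12.02
position: [564.1, 26.6, 36.9]
orientation: [1.838, 2.546, -0.0]
ft_force: [2.2, -6.2, 1.0]
gripper_width: 0.008
grip_force: 3.2
```

{"op": "shift_gripper", "data": {"segments": {"x": [0.0009,0.0018],"y": [0,0],"z": [0,0],"rx": [0,0],"ry": [0,0],"rz": [0,0]}}}

```text
t: 12.18
position: [564.4, 27.0, 37.3]
orientation: [1.836, 2.544, -0.001]
ft_force: [3.4, -12.0, 1.3]
gripper_width: 0.005
grip_force: 5.9
```

```bash
python3 -c "
from h import *
s=env.get_state();print(st(s['position']),(s['ft_force']@ax).round(2),s['ft_force'].round(2))
S=grab_frame('scene')
cv2.imwrite('pics/s5.png',cv2.resize(S[110:250,190:330,::-1],None,fx=4,fy=4))"
```

```text
[-31.5  -0.3  37.3] -12.42 [  3.39 -11.96   1.29]
```

View pics/s5.png

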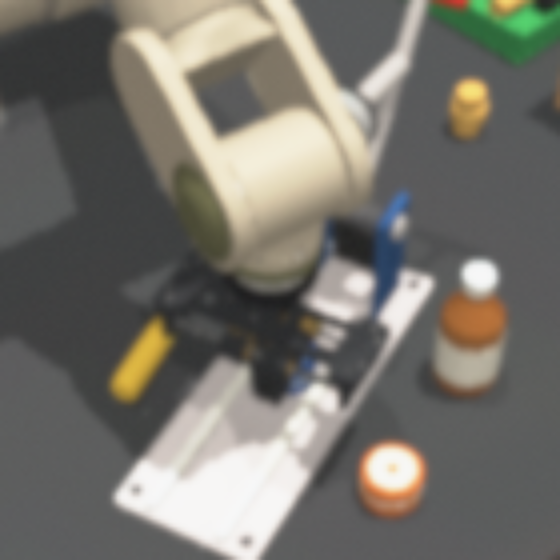

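The force rose to 12 N and motion stalled at -31.5, so the cassette is against the stop. I'll back off straight, then go up.

In the tool's units: -300 mm / 800 = -0.375, -285 mm / 800 = -0.3563.

{"op": "shift_gripper", "data": {"segments": {"x": [-0.0025,-0.0075,-0.0188,-0.0438,-0.075,-0.1125,-0.15,-0.1875,-0.225,-0.2688,-0.3125,-0.3563,-0.375,-0.375,-0.375],"y": [0,0,0,0,0,0,0,0,0,0,0,0,0,0,0],"z": [0,0,0,0,0,-0.0125,-0.05,-0.1,-0.1375,-0.1625,-0.1875,-0.1875,-0.1875,-0.1875,-0.1875],"rx": [0,0,0,0,0,0,0,0,0,0,0,0,0,0,0],"ry": [0,0,0,0,0,0,0,0,0,0,0,0,0,0,0],"rz": [0,0,0,0,0,0,0,0,0,0,0,0,0,0,0]}}}

```text
t: 13.48
position: [657.2, -256.9, 185.8]
orientation: [-1.84, -2.544, -0.0]
ft_force: [-0.1, 0.2, -0.2]
gripper_width: 0.003
grip_force: 0.0
```

Run:
```python
from h import *
S=grab_frame("scene");T=grab_frame("top")
for k,I,r in(("S",S,(210,125,325,255)),("T",T,(170,145,295,255))):
    for b in blobs(I,(100,90,50),(120,255,255),r)[1]:print(k,b[0].round(1),b[1],b[2],st(plane("scene" if k=="S" else "top",b[0],46)))
cv2.imwrite('pics/s6.png',np.hstack([cv2.resize(S[110:250,190:330,::-1],None,fx=2.8,fy=2.8),cv2.resize(T[140:260,165:305,::-1],None,fx=2.8,fy=2.8*140/120)]))
s=env.get_state();print(s['t'],st(s['position']),s['ft_force'].round(2),abs(s['qd']).max())
```

```text
S [268.3 164.2] 144 [55 25  8 30] [156.5  56.4  46. ]
S [286.4 171.5] 119 [73 33  9 29] [154.4 -20.   46. ]
S [262.3 202.1] 33 [46 72 14  8] [-17.1 -10.9  46. ]
T [233.7 202. ] 52 [57 50 14 14] [ 2.6  0.3 46. ]
T [197.6 202.7] 40 [22 55 13  6] [130.3 -40.6  46. ]
T [234.2 201.6] 5 [63 56  3  2] [ 0.5 -0.4 46. ]
T [203.8 222.3] 35 [28 75 14  6] [131.9  35.4  46. ]
13.5833 [-3.286e+02  3.000e-01  1.864e+02] [-0.95  0.77 -0.62] 0.011115262984415314
```

View pics/s6.png

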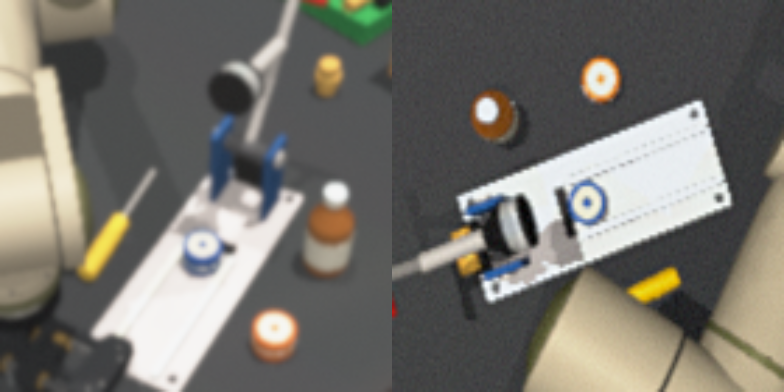

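The cassette is upright against the black stop (top crop (587,203)), and its measured centre is at about x = 1, y = 0 mm. The sampling arm is parked back, the bystanders haven't moved, and the robot is clear.

```bash
python3 -c "
from cell import env, grab_frame, camera_info, sign_off
print(sign_off())"
```

```text
the job is handed in; nothing more can be done
None
```

The job is handed in at 13.6 s of the 56 s limit: the sampling arm is parked fully back, the blue cassette is home against the black stop, nothing else has moved, and the robot is clear of everything.

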